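Knock a stuck sample vial up out of a deep block well

TASK

The short red-capped sample vial has been pushed right down into a deep well of the aluminium vial block and is stuck below the rim. Carry the block to the knock-out stand, feel gently for the pin with the access hole under that well (never ram the block onto the pin), press the block down until the pin has pushed the vial up free and the block sits on the stand, and leave it sitting there. Then draw the vial out and set it down upright in the empty glass dish without dropping it, leaving the two small bottles and the rubber stopper nearby as they are.

Things in the scene. Friction and masses are not known exactly. Their poses are not given: they have to be found in the camera images.
- vial_block: Loose aluminium vial block, 0.33 to 0.53 kg: 46 mm (its x) by 80 mm (y) by 61 mm high. Two wells, 26 mm bore, 53 mm deep, at y = -18 mm (the stuck vial) and y = +18 mm (empty); each has a 12 mm access hole through the 8 mm floor. Origin: centre of underside, z up. Can be gripped from above across its 46 mm width, fingertips about 40 mm below its top, also right over the vial; keep 25 mm above it free for the rising vial.
- knockout_hole (a point): Mouth of the access hole (12 mm, no chamfer) in the block's underside, on the axis of the well that holds the stuck vial.
- vial_well (a point): Mouth of the well that holds the stuck vial, in the block's top. A sprung rubber ring in the well, 18 mm above its floor, grips the vial: pushing it up takes about 7 to 12 N until its foot has passed the ring (about 20 mm of rise); then it is loose, stays up on the ring or the pin, and can be drawn out with no pull.
- stuck_vial: Glass sample vial, red screw cap, 24 mm diameter, 52 mm tall, 22 g; origin at the centre of its foot, z up. It starts on its well's floor (foot 8 mm above the block's underside), the cap 1 mm below the block's top. With the block fully down on the stand its foot is 32 mm above the block's underside and the cap 23 mm above the block's top: grip it there from above, more than 8 mm below the cap's top.
- knockout_stand: Knock-out stand, fixed on the bench: grey base 100 mm square; origin at the centre of its underside, at bench height. Its upright steel pin, 7 mm diameter, flat-ended, top 48 mm above the bench, is set in a brass eccentric bush: the pin's axis stands 7 mm from the stand's centre, in a direction that differs each time and is not reported. Find it by feel (touch it at under 20 mm/s) or by looking. Pin and bush are locked.
- platen_top (a point): Centre of the stand's black rubber platen (88 mm square, open round the bush), 16 mm above the bench, which carries the block; the pin's top is 32 mm above it.
- dish: Empty round glass dish, loose, 190 g: 101 mm across, about 84 mm inside, wall 39 mm high, floor 3 mm thick; origin at the centre of its underside.
- vial_black: Bystander: sample vial with a black cap, 24 mm diameter, 52 mm tall, origin at its foot.
- dropper: Bystander: small brown dropper bottle with a black cap, 33 mm diameter, 64 mm tall, origin at its foot.
- stopper: Bystander: red rubber stopper, 33 mm diameter, 26 mm tall, origin at its foot.

How it is judged:
By the outcome, as a careful person would: the job done as asked, in the order asked, and still so for the second after the job is handed in, with the robot touching nothing.
It also fails if it takes over 64 s, if anything falls off the work surface, if the arm or the gripper's body presses on something with over 40 N, if the wrist force passes 120 N, or if a joint passes its speed limit or range.

ROBOT

A 6-joint arm with a two-finger parallel gripper is mounted at the origin on a cart in front of the work surface, level with it; the furniture and walls round the work are solid. World frame = base frame: x ahead of the robot, y to its left, z up, the work surface at z = 0. Lengths are in m, angles in degrees, forces in N, time in s.
With the tool pointing down it reaches from about 0.3 to 0.75 m from the base axis. Payload 8.5 kg.
Tool frame: the origin (TCP) lies between the finger pads; the fingertips stand 17 mm ahead of it and the grasp point (between the pads) lies 2 mm behind it (env.tip_reach is the distance from the TCP to the fingertips, in m); z points along the fingers, y is the line along which they close (so a half turn about z gives the same grasp; the last joint's range is limited). The gripper opens to 85 mm and grips with 20 to 120 N. Pads are 22 mm wide; open, the fingers measure 114 mm over their backs; the gripper's body (76 mm by 85 mm) begins 54 mm behind the grasp point. The pads swing forward as they close: fully open they stand 13 mm farther back than shut.
Start: joints at [60.143, 21.807, 74.336, -0, 83.858, -12.336], TCP at [0.166, 0.524, 0.248] pointing down, gripper open.
Joint ranges: [-178.18, 178.18], [-50.72, 133.34], [12.68, 142.11], [-81.47, 261.47], [9.98, 163.14], [-165.26, 165.26]. Speed limits (degrees/s): [136.94, 136.94, 180, 180, 180, 180].

INTERFACE

Orientations are given as a 3x3 rotation matrix whose columns are the frame's x, y, z axes.
In Python, from rig import env, viewer gives the robot as it stands.
- The arm moves only by the tool move_arm, never from a script. Its argument "motion" is a list of rows, each a list of 2 entries, a list of its own where there are three numbers: the shift along the tool's x, y, z normalised to -1 to 1, where 1 is 50 mm, then the turn, a rotation vector about the tool's x, y, z normalised to -1 to 1, where 1 is 8 degrees. A call has 1 to 20 rows; each row shifts and turns the commanded pose from where the row before left it, along the tool's axes as they then stand; what a row does not reach is not made up. A row lasts 1/10 s, in which the tool goes at most 50 mm and 8.59 degrees, less where a joint would pass 70% of its speed; a pose out of reach is approached as far as the arm can. A call with a number of a shift or a turn outside -1 to 1 is refused whole. A call with a gripper value outside its range is refused whole. "claw" is the closure, from 0 (fully open) to 1 (shut), set as the call begins (left out, the last holds). The fingers move at their own pace and stop on an object; "force" is the grip in N (left out, the last holds). Time passes only in rows, so rows that do not move let the fingers close. It gives the time, the measured TCP pose, the force, the opening and the grip force at its end, in the units of the state.
- env.observe(): the state, without advancing time (a new reading comes with each control period).
- viewer.get_image(name): name is "side" or "top"; returns a dict with "frame" (384x512x3 uint8, red, green, blue), "depth" (384x512 float32, m along the optical axis (not along the pixel's ray), 0 where there is no reading), "fx", "fy", "cx", "cy" (pixels), "eye" and "attitude" of the camera in the world. Camera axes: x right, y up, looking along -z (the intrinsics and any distortion apply to the point x, -y, -z); pixel columns grow to the right and rows downward; lengths in m; the calibration is good to about 2 mm. A picture is of the moment at which its call begins.
- env.close_job(): hands the job in; it is judged then, once.
The state is a dict: "time_s": time; "q": joint angles; "qvel": joint speeds; "joint_efforts": joint torques, N m; "position": TCP position; "tool_rot": TCP orientation; "ft_force": force on the tool from outside, world axes, zero at the start; "wrist_torque": the same for the moment, N m; "grip_width": finger opening in m; "gripper_force": force on a finger pad.
Only numpy, scipy, OpenCV 4.12 (cv2) and the standard library are available. Lean on these libraries where they do the work, as an engineer would, in place of code of your own. Each camera call takes 0.05 s, during which the arm holds its last target. There are 200 camera calls.

## Working session

There is one attempt and no reset: what is moved stays moved. The work goes in short steps, Python scripts to look and compute and a tool call to move; the robot and the scene stay as the last step left them, time stands still between calls to the robot, and variables do not carry over. Pictures are saved under pics/ and viewed, at most 13 in all, crops included, and the job is handed in when it is done.

Besides the shell and the picture viewer there is one more tool, called after "Call:" in YAML: its name, and indented under it one key for each argument. move_arm: Moves the arm, as the interface text tells. Scaled input: -1 to 1 covers 50 mm each way for a shift and 8 degrees each way for a turn. Its arguments: {"type":"object","properties":{"motion":{"type":"array","items":{"type":"array"}},"claw":{"type":"number"},"force":{"type":"number"}},"required":["motion"]}

```bash
ls; mkdir -p pics
python3 - <<'E'
from rig import env, viewer
import cv2, numpy as np, pickle
d={}
for n in ("side","top"):
    im=viewer.get_image(n); d[n]=im
    cv2.imwrite(f"pics/{n}0.png",im["frame"][:,:,::-1])
    print(n,im["fx"],im["fy"],im["cx"],im["cy"],im["eye"],np.round(im["attitude"],3).tolist(),[k for k in im])
pickle.dump(d,open("im0.pkl","wb"))
o=env.observe();print(o["position"],np.round(o["tool_rot"],3).tolist(),o["time_s"],o["grip_width"],env.tip_reach)
E
```

```text
pics
side 389.1075702907839 389.1075702907839 255.35187405683936 191.44341126651793 [0.59985156 1.02022993 0.86291334] [[-0.999, -0.016, 0.042], [0.042, -0.665, 0.746], [0.016, 0.747, 0.665]] ['frame', 'depth', 'fx', 'fy', 'cx', 'cy', 'eye', 'attitude']
top 411.8242065266802 411.8242065266802 257.77753061831334 192.86923333215836 [0.338516   0.10181177 1.52222111] [[0.027, 0.99, -0.137], [-1.0, 0.028, 0.002], [0.006, 0.137, 0.991]] ['frame', 'depth', 'fx', 'fy', 'cx', 'cy', 'eye', 'attitude']
[0.16545731 0.52427346 0.24777127] [[-0.954, 0.301, -0.001], [0.301, 0.954, -0.001], [0.0, -0.001, -1.0]] 0.1 0.08552972909378878 0.017
```

View pics/top0.png

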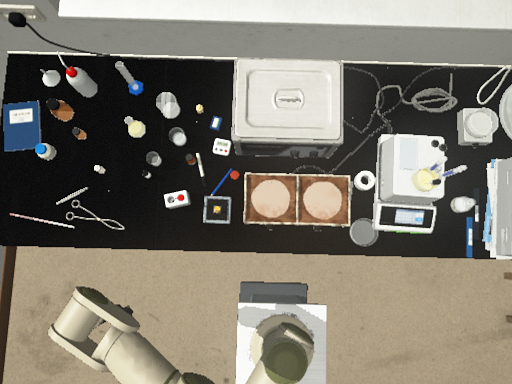

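View pics/side0.png

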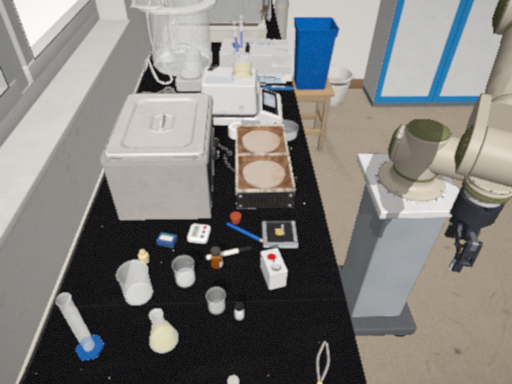

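The top view shows the stand at about (217,209), the block at (177,199) with a red cap, and a dish candidate at (363,232). The stopper is at (235,174). I'll zoom in next.

```bash
cat > h.py <<'E'
import numpy as np, cv2
def ray(im,u,v):
    d=np.array([(u-im["cx"])/im["fx"],-(v-im["cy"])/im["fy"],-1.0])
    return np.array(im["eye"]),np.array(im["attitude"])@d
def onz(im,u,v,z):
    e,d=ray(im,u,v); return e+d*(z-e[2])/d[2]
def proj(im,p):
    c=np.array(im["attitude"]).T@(np.array(p)-im["eye"]); return im["cx"]+im["fx"]*c[0]/-c[2], im["cy"]-im["fy"]*c[1]/-c[2]
def tri(ia,a,ib,b):
    e1,d1=ray(ia,*a);e2,d2=ray(ib,*b)
    s=np.linalg.lstsq(np.c_[d1,-d2],e2-e1,rcond=None)[0]
    p,q=e1+s[0]*d1,e2+s[1]*d2; return (p+q)/2,np.linalg.norm(p-q)
E
python3 - <<'E'
import pickle,cv2,numpy as np
from h import *
d=pickle.load(open("im0.pkl","rb"));t=d["top"];s=d["side"]
a=cv2.resize(t["frame"][135:225,140:250],None,fx=7,fy=6.5*7/6.5,interpolation=cv2.INTER_CUBIC)[:600]
cv2.imwrite("pics/topc.png",a[:,:,::-1])
b=cv2.resize(s["frame"][205:325,190:310],None,fx=5,fy=5,interpolation=cv2.INTER_CUBIC)
cv2.imwrite("pics/sidec.png",b[:,:,::-1])
print(onz(t,217,209,.016),onz(t,177,199,.061),onz(t,363,232,.039),onz(s,289,130,.039))
hsv=cv2.cvtColor(t["frame"],cv2.COLOR_RGB2HSV)
for n in d:
    h=cv2.cvtColor(d[n]["frame"],cv2.COLOR_RGB2HSV)
    m=(((h[...,0]<8)|(h[...,0]>172))&(h[...,1]>150)&(h[...,2]>90)).astype(np.uint8)
    k,_,st,c=cv2.connectedComponentsWithStats(m)
    print(n,[(st[i].tolist(),c[i].round(1).tolist()) for i in range(1,k) if st[i,4]>8])
E
```

```text
[0.4833662  0.24632836 0.016     ] [0.5108811  0.38615461 0.061     ] [ 0.41283695 -0.28353763  0.039     ] [ 0.40214568 -0.26013554  0.039     ]
side [([230, 211, 12, 14, 123], [235.4, 217.0]), ([268, 254, 7, 6, 30], [271.2, 256.5])]
top [([66, 67, 11, 10, 79], [71.0, 71.6]), ([230, 170, 10, 10, 68], [234.3, 174.5]), ([178, 195, 6, 6, 27], [180.5, 197.1])]
```

View pics/topc.png

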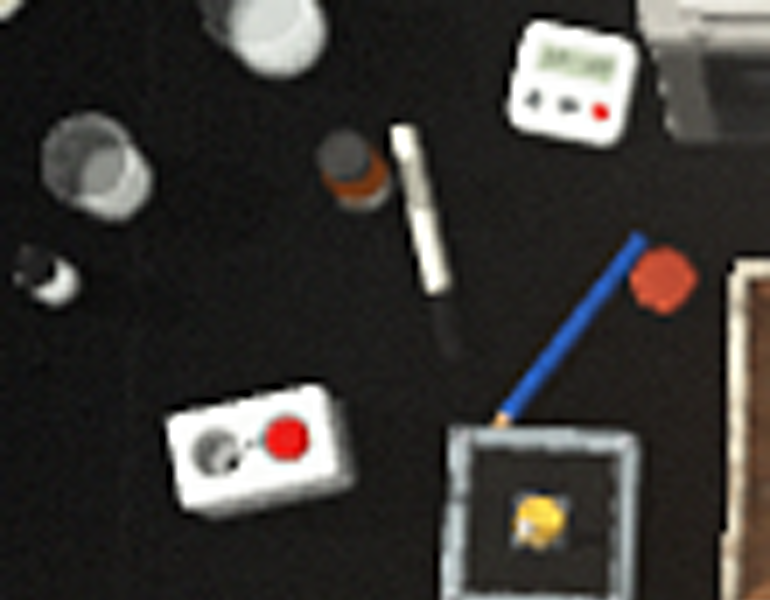

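View pics/sidec.png

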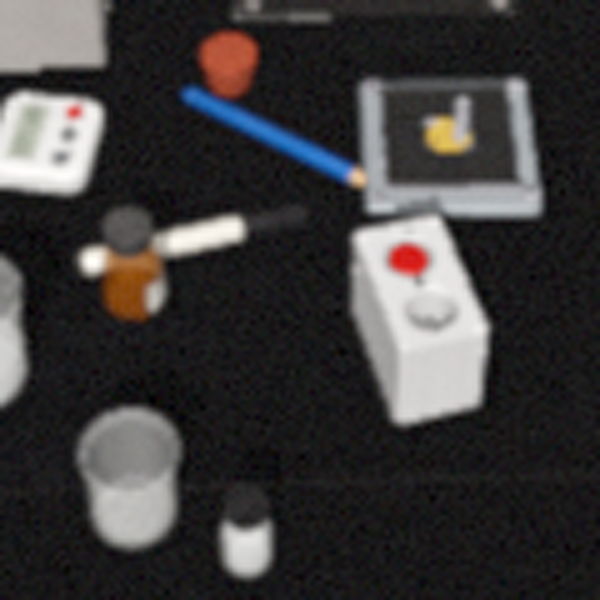

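The top crop shows the block with the red cap toward the stand. The stand's frame and the yellow bush are at about px (217,209). The side crop shows the pin top at about px (282,224). Next I'll fit these features properly.

Run:
```python
import pickle,cv2,numpy as np
from h import *
d=pickle.load(open("im0.pkl","rb"));t=d["top"];s=d["side"]
f=lambda im,u,v,z:np.round(onz(im,u,v,z)[:2]*1000,1).tolist()
print("cap",f(t,180.5,197.1,.060),f(s,271.2,256.5,.060),tri(t,(180.5,197.1),s,(271.2,256.5)))
c=lambda x,y,k,u0,v0:((x+.5)/k-.5+u0,(y+.5)/k-.5+v0)
T=lambda x,y:c(x,y,7,140,135); S=lambda x,y:c(x,y,5,190,205)
# block top corners, from crops
print("blk top",[f(t,*T(x,y),.061) for x,y in((166,415),(322,385),(342,476),(184,508))])
print("blk side",[f(s,*S(x,y),.061) for x,y in((353,230),(439,214),(487,326),(400,354))])
print("empty well",f(t,*T(216,452),.061),f(s,*S(432,309),.061))
print("stand outer side",[f(s,*S(x,y),.016) for x,y in((362,80),(525,80),(541,188),(367,192))])
print("stand bush side",f(s,*S(449,135),.016))
print("pin side top",f(s,*S(463,98),.048),"base",f(s,*S(459,140),.016))
# white/grey in top for stand
crop=t["frame"][185:235,195:240].astype(int)
g=cv2.resize(t["frame"][185:230,196:241],None,fx=13,fy=13,interpolation=cv2.INTER_CUBIC)
g2=cv2.resize(s["frame"][215:255,258:303],None,fx=13,fy=13,interpolation=cv2.INTER_CUBIC)[:585]
g2=cv2.copyMakeBorder(g2,0,585-g2.shape[0],0,0,cv2.BORDER_CONSTANT)
gd=cv2.convertScaleAbs(np.hstack([g,g2])[:,:,::-1],alpha=1.3)
gd=cv2.resize(gd,(800,400)); cv2.imwrite("pics/stand.png",gd)
# dish
for n,r in (("top",(205,255,335,392)),("side",(105,150,265,310))):
    im=d[n];a=im["frame"][r[0]:r[1],r[2]:r[3]];D=im["depth"][r[0]:r[1],r[2]:r[3]]
    vv,uu=np.mgrid[r[0]:r[1],r[2]:r[3]]
    P=np.stack([(uu-im["cx"])/im["fx"]*D,-(vv-im["cy"])/im["fy"]*D,-D],-1)@im["attitude"].T+im["eye"]
    m=(P[...,2]>.03)&(P[...,2]<.048)&(D>0)
    for y0 in (0,): print(n,"rim pts",m.sum(),P[m].min(0).round(3),P[m].max(0).round(3)) if m.any() else print(n,"none")
    cv2.imwrite(f"pics/dish_{n}.png",cv2.resize(a,None,fx=7,fy=7)[:,:,::-1])
x=cv2.imread("pics/dish_top.png");y=cv2.imread("pics/dish_side.png");h=max(x.shape[0],y.shape[0])
z=np.hstack([cv2.copyMakeBorder(q,0,h-q.shape[0],0,0,0) for q in(x,y)]);print(z.shape);cv2.imwrite("pics/dish.png",z)
```

```text
cap [518.2, 374.2] [518.5, 375.7] (array([0.51837521, 0.37451044, 0.05847074]), np.float64(3.0922106547552672e-06))
blk top [[528.0, 436.1], [545.7, 357.3], [499.2, 344.8], [480.6, 424.2]]
blk side [[546.4, 355.9], [499.8, 346.3], [481.7, 420.3], [527.0, 436.1]]
empty well [509.7, 409.5] [508.7, 408.8]
stand outer side [[531.9, 202.5], [433.2, 205.1], [434.1, 290.9], [533.9, 291.1]]
stand bush side [483.2, 248.6]
pin side top [477.0, 249.3] base [477.7, 252.7]
top rim pts 132 [ 0.366 -0.383  0.03 ] [ 0.512 -0.236  0.048]
side rim pts 128 [ 0.365 -0.442  0.03 ] [ 0.492 -0.236  0.048]
(350, 714, 3)
```

View pics/stand.png

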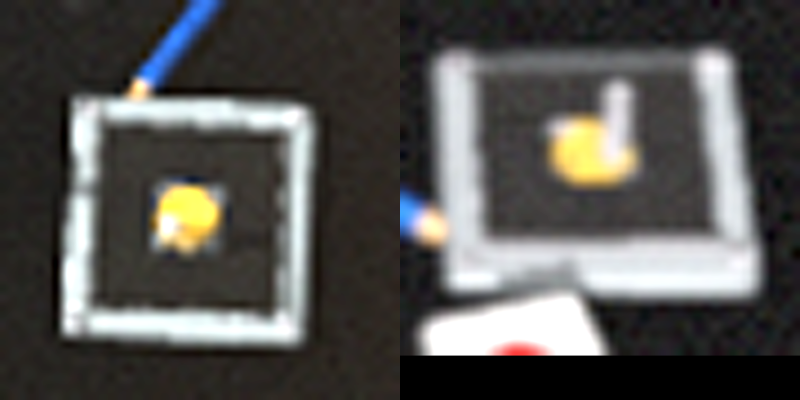

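View pics/dish.png

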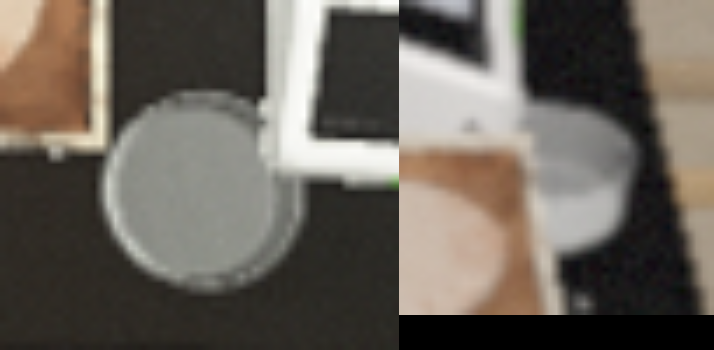

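Call:
move_arm:
  motion:
    - [[-0.763, -0.075, 0], [0, 0, 0]]
    - [[-0.763, -0.075, 0], [0, 0, 0]]
    - [[-0.763, -0.075, 0], [0, 0, 0]]
    - [[-0.763, -0.075, 0], [0, 0, 0]]
    - [[-0.763, -0.075, 0], [0, 0, 0]]
    - [[-0.763, -0.075, 0], [0, 0, 0]]
    - [[-0.763, -0.075, 0], [0, 0, 0]]
    - [[-0.763, -0.075, 0], [0, 0, 0]]
    - [[-0.763, -0.075, 0], [0, 0, 0]]
    - [[-0.763, -0.075, 0], [0, 0, 0]]
    - [[0, 0, 0], [0, 0, 0.922]]
    - [[0, 0, 0], [0, 0, 0.922]]
    - [[0, 0, 0], [0, 0, 0.922]]
    - [[0, 0, 0], [0, 0, 0.922]]
    - [[0, 0, 0], [0, 0, 0.922]]
    - [[0, 0, 0], [0, 0, 0.922]]
    - [[0, 0, 0], [0, 0, 0.922]]
    - [[0, 0, 0], [0, 0, 0.922]]
  claw: 0
  force: 60

```text
time_s: 1.9
position: [0.518, 0.3738, 0.2478]
tool_rot: [[-0.228, 0.974, -0.001], [0.974, 0.228, -0.0], [-0.0, -0.001, -1.0]]
ft_force: [-0.6, 1.4, -0.3]
grip_width: 0.0854
gripper_force: 0.0
```

```bash
cat >> h.py <<'E'
def go(o,x,y,z=None):
    "tool-frame shift (mm) to a world TCP point (mm)"
    p=np.array(o["position"])*1000; w=np.array([x,y,p[2] if z is None else z])-p
    return np.round(np.array(o["tool_rot"]).T@w,1)
def st(o):
    R=np.array(o["tool_rot"]); print(round(o["time_s"],2),np.round(np.array(o["position"])*1000,1),"yaw_y",round(np.degrees(np.arctan2(R[1,1],R[0,1])),2),"z",np.round(R[:,2],3),"F",np.round(o["ft_force"],2),"w",round(o["grip_width"]*1000,1),round(o["gripper_force"],1))
E
python3 - <<'E'
import pickle,cv2,numpy as np
from h import *
from rig import env
d=pickle.load(open("im0.pkl","rb"));t=d["top"];s=d["side"]
k=400/45
f=lambda im,u,v,z:np.round(onz(im,u,v,z)[:2]*1000,1).tolist()
print("pin top-view",f(t,196+170/k-.5,185+225/k-.5,.048),"side",f(s,258+219/k-.5,215+90/k-.5,.048))
print("stand ctr top",f(t,196+189/k-.5,185+222/k-.5,.016))
pts=[(103,190),(202,90),(202,290),(300,190)]
print("dish top",[f(t,335+x/7-.5,205+y/7-.5,.039) for x,y in pts])
print("dish side right rim, floor",f(s,265+(637-399)/7-.5,105+150/7-.5,.039))
D=t["depth"];vv,uu=np.mgrid[:384,:512]
P=np.stack([(uu-t["cx"])/t["fx"]*D,-(vv-t["cy"])/t["fy"]*D,-D],-1)@t["attitude"].T+t["eye"]
for n,(a,b,c,e) in dict(bath=(180,215,250,345),balL=(208,230,377,390),balR=(208,230,395,430),dish=(226,238,357,369)).items():
    print(n,np.percentile(P[a:b,c:e,2],[5,50,95]).round(3))
o=env.observe();st(o);print(go(o,518,374,120))
E
```

```text
pin top-view [477.1, 251.7] side [477.4, 251.0]
stand ctr top [481.6, 247.1]
dish top [[412.7, -233.9], [465.6, -285.2], [363.2, -284.4], [415.5, -335.2]]
dish side right rim, floor [361.4, -288.8]
bath [0.073 0.081 0.088]
balL [0.052 0.07  0.084]
balR [0.057 0.074 0.087]
dish [-0.002  0.003  0.008]
1.9 [518.  373.8 247.8] yaw_y 13.16 z [-0.001 -0.    -1.   ] F [-0.61  1.36 -0.31] w 85.4 0.0
[  0.2   0.2 127.8]
```

Call:
move_arm:
  motion:
    - [[0, 0, 0.7], [0, 0, 0]]
    - [[0, 0, 0.7], [0, 0, 0]]
    - [[0, 0, 0.7], [0, 0, 0]]
    - [[0, 0, 0.7], [0, 0, 0]]
    - [[0, 0, 0.6], [0, 0, 0]]
    - [[0, 0, 0.4], [0, 0, 0]]
    - [[0, 0, 0.4], [0, 0, 0]]
    - [[0, 0, 0], [0, 0, 0]]

```text
time_s: 2.7
position: [0.5167, 0.3731, 0.0354]
tool_rot: [[-0.233, 0.972, -0.005], [0.973, 0.233, -0.003], [-0.001, -0.006, -1.0]]
ft_force: [-0.3, -0.0, 0.2]
grip_width: 0.0853
gripper_force: 0.0
```

Call:
move_arm:
  motion:
    - [[0, 0, 0], [0, 0, 0]]
    - [[0, 0, 0], [0, 0, 0]]
    - [[0, 0, 0], [0, 0, 0]]
    - [[0, 0, 0], [0, 0, 0]]
    - [[0, 0, 0], [0, 0, 0]]
    - [[0, 0, 0], [0, 0, 0]]
    - [[0, 0, 0], [0, 0, 0]]
    - [[0, 0, 0], [0, 0, 0]]
    - [[0, 0, 0], [0, 0, 0]]
    - [[0, 0, 0], [0, 0, 0]]
  claw: 1
  force: 60

```text
time_s: 3.7
position: [0.5185, 0.3741, 0.0398]
tool_rot: [[-0.233, 0.972, 0.002], [0.972, 0.233, 0.001], [0.0, 0.002, -1.0]]
ft_force: [-0.9, -0.4, 6.0]
grip_width: 0.0454
gripper_force: 63.0
```

Call:
move_arm:
  motion:
    - [[0, 0, -0.2], [0, 0, 0]]
    - [[0, 0, -0.4], [0, 0, 0]]
    - [[0, 0, -0.5], [0, 0, 0]]
    - [[0, 0, -0.5], [0, 0, 0]]
    - [[0, 0, -0.4], [0, 0, 0]]
    - [[0, 0, 0], [0, 0, 0]]
    - [[0, 0, 0], [0, 0, 0]]
    - [[0, 0, 0], [0, 0, 0]]

```text
time_s: 4.5
position: [0.5174, 0.3735, 0.1368]
tool_rot: [[-0.233, 0.972, -0.003], [0.973, 0.233, -0.001], [-0.001, -0.003, -1.0]]
ft_force: [0.2, -0.1, -5.4]
grip_width: 0.0453
gripper_force: 62.4
```

Run:
```python
from h import *
from rig import env,viewer
import pickle
o=env.observe();st(o);print(go(o,477.2,251))
s=viewer.get_image("side");t=viewer.get_image("top");pickle.dump((s,t),open("im1.pkl","wb"))
p=o["position"];u,v=proj(s,p);print(u,v)
u,v=int(u),int(v)
a=cv2.resize(s["frame"][v-50:v+50,u-60:u+60],None,fx=6,fy=6,interpolation=cv2.INTER_CUBIC)
cv2.imwrite("pics/held.png",a[:,:,::-1]);print(u-60,v-50)
```

```text
4.5 [517.4 373.5 136.8] yaw_y 13.47 z [-0.003 -0.001 -1.   ] F [ 0.25 -0.14 -5.42] w 45.3 62.4
[-109.7  -67.6    0.3]
272.89994996705786 236.16605888212962
212 186
```

View pics/held.png

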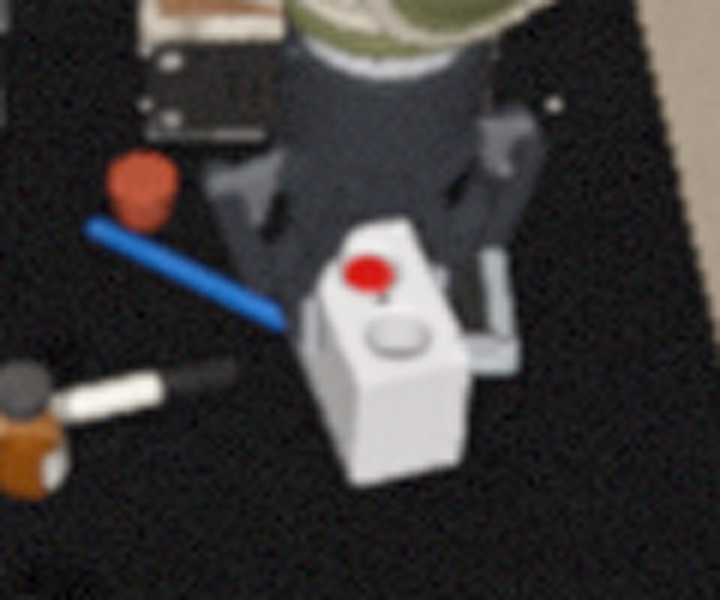

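The image shows the block held upright with the cap at crop (368,273) and the empty well at (399,336). I'll measure the held well's offset from the TCP.

Run:
```python
from h import *
import pickle
s,t=pickle.load(open("im1.pkl","rb"))
for n,im in(("side",s),("top",t)):
    h=cv2.cvtColor(im["frame"],cv2.COLOR_RGB2HSV)
    m=(((h[...,0]<8)|(h[...,0]>172))&(h[...,1]>150)&(h[...,2]>90)).astype(np.uint8)
    k,_,q,c=cv2.connectedComponentsWithStats(m)
    for i in range(1,k):
        if q[i,4]>8: print(n,q[i],c[i],(onz(im,*c[i],.157)*1000).round(1))
f=lambda x,y,z:(onz(s,212+(x+.5)/6-.5,186+(y+.5)/6-.5,z)[:2]*1000).round(1)
print("well",f(399,336,.158),"corners",[f(x,y,.158).tolist() for x,y in((345,232),(410,220),(467,362),(358,385))])
print("bottom",[f(x,y,.097).tolist() for x,y in ((358,487),(462,465))])
```

```text
side [230 211  12  14 123] [235.42276423 216.97560976] [610. 324. 157.]
side [270 229   7   5  29] [272.82758621 231.10344828] [518.6 375.  157. ]
top [66 67 11 10 79] [71.01265823 71.63291139] [935.1 759.8 157. ]
top [230 170  10  10  68] [234.29411765 174.48529412] [588.  179.4 157. ]
well [508.8 409.9] corners [[526.4, 352.7], [498.7, 346.5], [483.2, 424.1], [526.9, 434.5]]
bottom [[524.4, 437.0], [481.0, 427.1]]
```

Call:
move_arm:
  motion:
    - [[-0.3, -0.187, 0], [0, 0, 0]]
    - [[-0.5, -0.311, 0], [0, 0, 0]]
    - [[-0.6, -0.373, 0], [0, 0, 0]]
    - [[-0.5, -0.311, 0], [0, 0, 0]]
    - [[-0.3, -0.187, 0], [0, 0, 0]]
    - [[0, 0, 0.2], [0, 0, 0]]
    - [[0, 0, 0.3], [0, 0, 0]]
    - [[0, 0, 0.2], [0, 0, 0]]
    - [[0, 0, 0.04], [0, 0, 0]]
    - [[0, 0, 0], [0, 0, 0]]
    - [[0, 0, 0], [0, 0, 0]]
    - [[0, 0, 0], [0, 0, 0]]

```text
time_s: 5.8
position: [0.4774, 0.2511, 0.1018]
tool_rot: [[-0.233, 0.972, 0.001], [0.972, 0.233, 0.0], [0.0, 0.001, -1.0]]
ft_force: [-0.2, -0.1, -3.9]
grip_width: 0.0454
gripper_force: 62.4
```

Run:
```python
from h import *
from rig import env
o=env.observe();st(o);print(go(o,476.3,250.2))
```

```text
5.8 [477.4 251.1 101.8] yaw_y 13.48 z [ 0.001  0.    -1.   ] F [-0.24 -0.12 -3.9 ] w 45.4 62.4
[-0.7 -1.3 -0. ]
```

Call:
move_arm:
  motion:
    - [[-0.014, -0.026, 0], [0, 0, 0]]
    - [[0, 0, 0.03], [0, 0, 0]]
    - [[0, 0, 0.03], [0, 0, 0]]
    - [[0, 0, 0.03], [0, 0, 0]]
    - [[0, 0, 0.03], [0, 0, 0]]
    - [[0, 0, 0.03], [0, 0, 0]]
    - [[0, 0, 0.03], [0, 0, 0]]
    - [[0, 0, 0.02], [0, 0, 0]]
    - [[0, 0, 0.02], [0, 0, 0]]
    - [[0, 0, 0.02], [0, 0, 0]]
    - [[0, 0, 0.02], [0, 0, 0]]

```text
time_s: 6.9
position: [0.4761, 0.25, 0.0883]
tool_rot: [[-0.233, 0.973, 0.0], [0.973, 0.233, 0.0], [0.0, 0.0, -1.0]]
ft_force: [0.3, -0.1, -4.6]
grip_width: 0.0453
gripper_force: 62.4
```

Call:
move_arm:
  motion:
    - [[0, 0, 0.02], [0, 0, 0]]
    - [[0, 0, 0.02], [0, 0, 0]]
    - [[0, 0, 0.02], [0, 0, 0]]
    - [[0, 0, 0], [0, 0, 0]]

```text
time_s: 7.3
position: [0.476, 0.2499, 0.0852]
tool_rot: [[-0.233, 0.972, -0.0], [0.972, 0.233, -0.0], [-0.0, -0.0, -1.0]]
ft_force: [0.3, 0.8, -4.3]
grip_width: 0.0455
gripper_force: 62.4
```

Call:
move_arm:
  motion:
    - [[0, 0, 0.02], [0, 0, 0]]
    - [[0, 0, 0.02], [0, 0, 0]]
    - [[0, 0, 0.02], [0, 0, 0]]
    - [[0, 0, 0], [0, 0, 0]]

```text
time_s: 7.7
position: [0.476, 0.2499, 0.0822]
tool_rot: [[-0.233, 0.972, -0.0], [0.972, 0.233, -0.0], [0.0, -0.0, -1.0]]
ft_force: [-0.0, 0.1, -5.4]
grip_width: 0.0451
gripper_force: 62.4
```

Call:
move_arm:
  motion:
    - [[0, 0, 0.02], [0, 0, 0]]
    - [[0, 0, 0.02], [0, 0, 0]]
    - [[0, 0, 0.02], [0, 0, 0]]
    - [[0, 0, 0.02], [0, 0, 0]]
    - [[0, 0, 0], [0, 0, 0]]

```text
time_s: 8.2
position: [0.4761, 0.25, 0.0783]
tool_rot: [[-0.233, 0.973, 0.0], [0.973, 0.233, 0.0], [0.0, 0.0, -1.0]]
ft_force: [-0.4, 0.1, -4.0]
grip_width: 0.0452
gripper_force: 62.8
```

Call:
move_arm:
  motion:
    - [[0, 0, 0.03], [0, 0, 0]]
    - [[0, 0, 0.03], [0, 0, 0]]
    - [[0, 0, 0.03], [0, 0, 0]]
    - [[0, 0, 0.03], [0, 0, 0]]
    - [[0, 0, 0], [0, 0, 0]]

```text
time_s: 8.7
position: [0.4758, 0.2499, 0.0718]
tool_rot: [[-0.233, 0.973, -0.001], [0.973, 0.233, -0.0], [0.0, -0.001, -1.0]]
ft_force: [0.7, 0.2, -3.9]
grip_width: 0.0457
gripper_force: 62.8
```

Call:
move_arm:
  motion:
    - [[0, 0, 0.03], [0, 0, 0]]
    - [[0, 0, 0.03], [0, 0, 0]]
    - [[0, 0, 0.03], [0, 0, 0]]
    - [[0, 0, 0.03], [0, 0, 0]]
    - [[0, 0, 0.03], [0, 0, 0]]
    - [[0, 0, 0], [0, 0, 0]]

```text
time_s: 9.3
position: [0.4759, 0.2499, 0.0644]
tool_rot: [[-0.233, 0.972, -0.001], [0.972, 0.233, -0.0], [0.0, -0.001, -1.0]]
ft_force: [-0.4, -1.2, -4.7]
grip_width: 0.0454
gripper_force: 62.8
```

No pin force has shown up yet, so I'll look before going further.

Run:
```python
from h import *
from rig import env,viewer
o=env.observe();st(o)
s=viewer.get_image("side")
a=cv2.resize(s["frame"][180:280,220:340],None,fx=6,fy=6,interpolation=cv2.INTER_CUBIC)
cv2.imwrite("pics/press.png",a[:,:,::-1])
```

```text
9.3 [475.9 249.9  64.4] yaw_y 13.47 z [-0.001 -0.    -1.   ] F [-0.43 -1.21 -4.67] w 45.4 62.8
```

View pics/press.png

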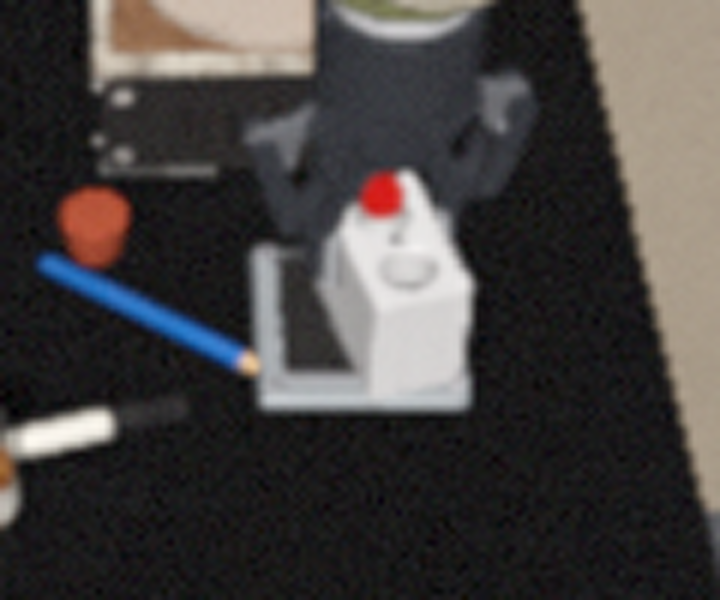

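The cap now stands above the block top at crop (382,195), so the pin is in the hole and the vial is rising. I'll continue down to the platen.

Call:
move_arm:
  motion:
    - [[0, 0, 0.03], [0, 0, 0]]
    - [[0, 0, 0.03], [0, 0, 0]]
    - [[0, 0, 0.03], [0, 0, 0]]
    - [[0, 0, 0.03], [0, 0, 0]]
    - [[0, 0, 0], [0, 0, 0]]

```text
time_s: 9.85
position: [0.4759, 0.2499, 0.0584]
tool_rot: [[-0.233, 0.972, -0.001], [0.972, 0.233, -0.0], [-0.0, -0.001, -1.0]]
ft_force: [-0.7, -0.4, -4.4]
grip_width: 0.0455
gripper_force: 62.7
```

Call:
move_arm:
  motion:
    - [[0, 0, 0.02], [0, 0, 0]]
    - [[0, 0, 0.02], [0, 0, 0]]
    - [[0, 0, 0.02], [0, 0, 0]]
    - [[0, 0, 0], [0, 0, 0]]
    - [[0, 0, 0], [0, 0, 0]]

```text
time_s: 10.35
position: [0.4761, 0.2499, 0.0558]
tool_rot: [[-0.233, 0.972, 0.0], [0.972, 0.233, -0.0], [-0.0, 0.0, -1.0]]
ft_force: [0.3, -0.3, -2.7]
grip_width: 0.0454
gripper_force: 62.6
```

Call:
move_arm:
  motion:
    - [[0, 0, 0.02], [0, 0, 0]]
    - [[0, 0, 0.02], [0, 0, 0]]
    - [[0, 0, 0.02], [0, 0, 0]]
    - [[0, 0, 0], [0, 0, 0]]
    - [[0, 0, 0], [0, 0, 0]]

```text
time_s: 10.85
position: [0.4761, 0.2499, 0.0557]
tool_rot: [[-0.233, 0.972, 0.002], [0.972, 0.233, 0.0], [-0.0, 0.002, -1.0]]
ft_force: [-8.8, -4.4, 27.5]
grip_width: 0.0451
gripper_force: 66.0
```

Call:
move_arm:
  motion:
    - [[0, 0, 0.02], [0, 0, 0]]
    - [[0, 0, 0.02], [0, 0, 0]]
    - [[0, 0, 0], [0, 0, 0]]

```text
time_s: 11.15
position: [0.4761, 0.2499, 0.0556]
tool_rot: [[-0.233, 0.972, 0.003], [0.972, 0.233, 0.0], [-0.0, 0.003, -1.0]]
ft_force: [-15.0, -8.6, 49.0]
grip_width: 0.045
gripper_force: 68.4
```

Call:
move_arm:
  motion:
    - [[0, 0, -0.04], [0, 0, 0]]
    - [[0, 0, -0.05], [0, 0, 0]]
    - [[0, 0, 0], [0, 0, 0]]
    - [[0, 0, 0], [0, 0, 0]]

```text
time_s: 11.55
position: [0.4763, 0.25, 0.0558]
tool_rot: [[-0.233, 0.972, 0.001], [0.972, 0.233, 0.0], [-0.0, 0.001, -1.0]]
ft_force: [-2.9, -2.4, 7.0]
grip_width: 0.0454
gripper_force: 63.8
```

Call:
move_arm:
  motion:
    - [[0, 0, 0], [0, 0, 0]]
    - [[0, 0, 0], [0, 0, 0]]
    - [[0, 0, 0], [0, 0, 0]]
    - [[0, 0, 0], [0, 0, 0]]
    - [[0, 0, 0], [0, 0, 0]]
    - [[0, 0, 0], [0, 0, 0]]
    - [[0, 0, 0], [0, 0, 0]]
    - [[0, 0, 0], [0, 0, 0]]
  claw: 0

```text
time_s: 12.35
position: [0.476, 0.25, 0.0553]
tool_rot: [[-0.233, 0.972, -0.0], [0.972, 0.233, 0.0], [0.0, -0.0, -1.0]]
ft_force: [-0.4, 0.5, -0.2]
grip_width: 0.0851
gripper_force: 0.0
```

Up 44 mm, then look at the seating before gripping the vial.

Call:
move_arm:
  motion:
    - [[0, 0, -0.1], [0, 0, 0]]
    - [[0, 0, -0.2], [0, 0, 0]]
    - [[0, 0, -0.2], [0, 0, 0]]
    - [[0, 0, -0.2], [0, 0, 0]]
    - [[0, 0, -0.18], [0, 0, 0]]
    - [[0, 0, 0], [0, 0, 0]]
    - [[0, 0, 0], [0, 0, 0]]

```text
time_s: 13.05
position: [0.476, 0.2499, 0.0995]
tool_rot: [[-0.233, 0.972, 0.0], [0.972, 0.233, 0.0], [0.0, 0.0, -1.0]]
ft_force: [-0.0, 0.5, -0.7]
grip_width: 0.0852
gripper_force: 0.0
```

Run:
```python
from h import *
from rig import env,viewer
o=env.observe();st(o)
s=viewer.get_image("side")
a=cv2.resize(s["frame"][180:280,220:340],None,fx=6,fy=6,interpolation=cv2.INTER_CUBIC)
cv2.imwrite("pics/seat.png",a[:,:,::-1])
h=cv2.cvtColor(s["frame"],cv2.COLOR_RGB2HSV)
m=(((h[...,0]<8)|(h[...,0]>172))&(h[...,1]>150)&(h[...,2]>90)).astype(np.uint8)
k,_,q,c=cv2.connectedComponentsWithStats(m)
for i in range(1,k):
    if q[i,4]>8: print(q[i],c[i],(onz(s,*c[i],.096)*1000).round(1))
t=viewer.get_image("top")["frame"]; cv2.imwrite("pics/t2.png",t[:,:,::-1])
```

```text
13.05 [476.  249.9  99.5] yaw_y 13.47 z [ 0.  0. -1.] F [-0.05  0.53 -0.7 ] w 85.2 0.0
[280 209   7   8  43] [283.09302326 211.97674419] [477.3 247.8  96. ]
[230 211  12  14 122] [235.37704918 216.97540984] [611.1 263.9  96. ]
```

View pics/seat.png

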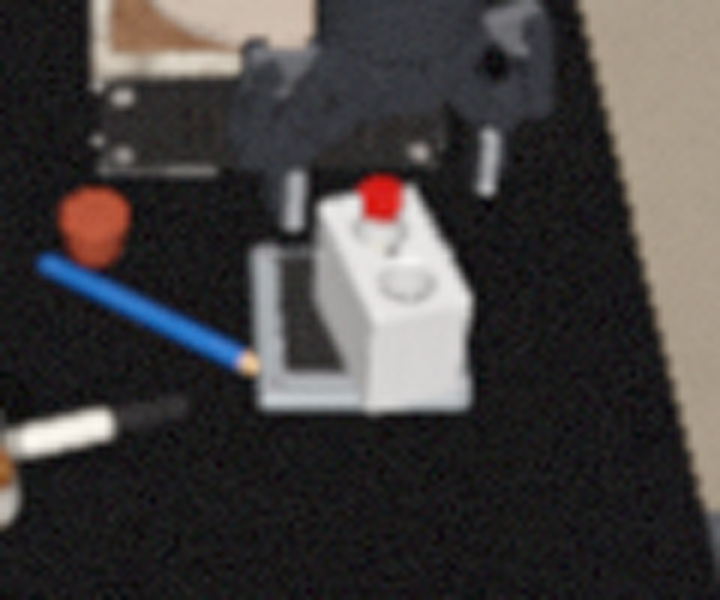

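The block is seated on the platen and the vial stands up with its cap at crop (382,198). Now I'll grip it gently.

Call:
move_arm:
  motion:
    - [[0, 0, 0], [0, 0, 0]]
    - [[0, 0, 0], [0, 0, 0]]
    - [[0, 0, 0], [0, 0, 0]]
    - [[0, 0, 0], [0, 0, 0]]
    - [[0, 0, 0], [0, 0, 0]]
    - [[0, 0, 0], [0, 0, 0]]
    - [[0, 0, 0], [0, 0, 0]]
    - [[0, 0, 0], [0, 0, 0]]
    - [[0, 0, 0], [0, 0, 0]]
    - [[0, 0, 0], [0, 0, 0]]
    - [[0, 0, 0], [0, 0, 0]]
    - [[0, 0, 0], [0, 0, 0]]
  claw: 1
  force: 25

```text
time_s: 14.35
position: [0.4761, 0.25, 0.0993]
tool_rot: [[-0.233, 0.972, 0.0], [0.972, 0.233, 0.0], [0.0, 0.0, -1.0]]
ft_force: [-0.5, 0.6, 1.1]
grip_width: 0.0223
gripper_force: 24.4
```

Call:
move_arm:
  motion:
    - [[0, 0, -0.05], [0, 0, 0]]
    - [[0, 0, -0.1], [0, 0, 0]]
    - [[0, 0, -0.15], [0, 0, 0]]
    - [[0, 0, -0.2], [0, 0, 0]]
    - [[0, 0, -0.3], [0, 0, 0]]
    - [[0, 0, -0.4], [0, 0, 0]]
    - [[0, 0, -0.4], [0, 0, 0]]
    - [[0, 0, -0.4], [0, 0, 0]]
    - [[0, 0, -0.3], [0, 0, 0]]
    - [[0, 0, -0.1], [0, 0, 0]]
    - [[0, 0, 0], [0, 0, 0]]

```text
time_s: 15.45
position: [0.4761, 0.25, 0.2201]
tool_rot: [[-0.233, 0.972, 0.002], [0.972, 0.233, 0.0], [0.0, 0.002, -1.0]]
ft_force: [0.1, 0.2, 0.1]
grip_width: 0.0219
gripper_force: 24.5
```

Run:
```python
from h import *
from rig import env,viewer
import pickle
o=env.observe();st(o);print(go(o,407,-281))
s=viewer.get_image("side")
u,v=map(int,proj(s,o["position"]))
a=cv2.resize(s["frame"][v-40:v+70,u-60:u+60],None,fx=5,fy=5,interpolation=cv2.INTER_CUBIC)
cv2.imwrite("pics/vial.png",a[:,:,::-1]);print(u-60,v-40); pickle.dump(s,open("im3.pkl","wb"))
t=pickle.load(open("im0.pkl","rb"))["top"]
D=t["depth"];vv,uu=np.mgrid[:384,:512]
P=np.stack([(uu-t["cx"])/t["fx"]*D,-(vv-t["cy"])/t["fy"]*D,-D],-1)@t["attitude"].T+t["eye"]
q=P[(P[...,2]>.05)&(abs(P[...,1]+.285)<.09)&(abs(P[...,0]-.415)<.09)]
print("bath ymin",q[q[:,1]>-.26].min(0).round(3)); r=q[q[:,1]<-.28]; print("bal",r.min(0).round(3),r.max(0).round(3))
```

```text
15.45 [476.1 250.  220.1] yaw_y 13.47 z [ 0.002  0.    -1.   ] F [0.11 0.19 0.11] w 21.9 24.5
[-5.003e+02 -1.910e+02 -3.000e-01]
226 138
bath ymin [ 0.432 -0.223  0.069]
bal [ 0.424 -0.375  0.05 ] [ 0.505 -0.318  0.092]
```

View pics/vial.png

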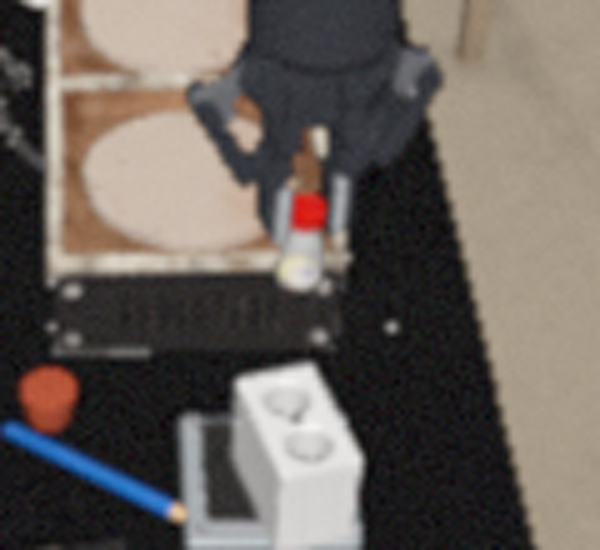

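The vial is out with cap at crop (310,210) and foot at about (300,280). It may be tilted, so I'll check against the projected vertical.

Run:
```python
from h import *
import pickle
s=pickle.load(open("im3.pkl","rb"));p=np.array([.4761,.25,.2201])
for dz in(0,-.015,-.051): 
    u,v=proj(s,p+[0,0,dz]);print(dz,(u-226+.5)*5,(v-138+.5)*5)
f=s["frame"][170:202,276:300].astype(int);h=cv2.cvtColor(s["frame"],cv2.COLOR_RGB2HSV)[170:202,276:300]
for i in range(6,28): print(170+i,[f"{x}" for x in f[i].sum(1)//3])
```

```text
0 305.927560649352 204.65984704823143
-0.015 303.9380870547217 226.73448297929895
-0.051 299.31882687866704 277.98848651696915
176 ['165', '99', '49', '54', '64', '100', '144', '160', '131', '107', '107', '103', '97', '68', '47', '43', '89', '143', '160', '116', '60', '31', '15', '19']
177 ['165', '96', '47', '55', '69', '118', '164', '167', '126', '101', '96', '98', '98', '83', '60', '55', '99', '155', '164', '114', '58', '25', '23', '21']
178 ['161', '99', '50', '53', '71', '124', '168', '167', '121', '91', '87', '91', '93', '92', '78', '63', '103', '157', '163', '110', '54', '34', '25', '19']
179 ['161', '97', '49', '59', '76', '128', '166', '163', '118', '93', '89', '88', '90', '88', '83', '74', '106', '159', '156', '102', '51', '23', '24', '26']
180 ['164', '103', '50', '60', '85', '131', '168', '155', '113', '87', '90', '91', '93', '94', '90', '79', '115', '163', '152', '93', '45', '31', '23', '17']
181 ['168', '123', '68', '58', '88', '140', '167', '149', '109', '89', '86', '92', '94', '88', '84', '77', '118', '166', '148', '88', '40', '29', '22', '26']
182 ['181', '158', '97'
[... 1873 characters left out ...]
, '200', '192', '170', '114', '83', '58', '53', '56', '39', '20', '19', '24', '27']
194 ['45', '43', '45', '40', '43', '87', '136', '173', '201', '210', '208', '200', '182', '149', '136', '137', '84', '57', '58', '39', '22', '20', '30', '22']
195 ['41', '43', '40', '43', '42', '57', '88', '123', '152', '170', '172', '158', '129', '125', '149', '142', '87', '57', '62', '37', '20', '28', '20', '33']
196 ['44', '45', '47', '43', '44', '45', '52', '60', '78', '89', '97', '86', '73', '89', '123', '115', '71', '38', '43', '34', '26', '24', '21', '27']
197 ['40', '39', '46', '44', '37', '42', '50', '48', '46', '46', '39', '45', '52', '55', '67', '63', '49', '41', '29', '22', '25', '31', '31', '28']
```

Projected vertical runs from (306,205) to (299,278), so the vial is upright, with its foot about 51 mm below the TCP. I'll carry it to the dish.

Call:
move_arm:
  motion:
    - [[-0.222, -0.082, 0], [0, 0, 0]]
    - [[-0.444, -0.165, 0], [0, 0, 0]]
    - [[-0.666, -0.247, 0], [0, 0, 0]]
    - [[-0.74, -0.274, 0], [0, 0, 0]]
    - [[-0.74, -0.274, 0], [0, 0, 0]]
    - [[-0.74, -0.274, 0], [0, 0, 0]]
    - [[-0.74, -0.274, 0], [0, 0, 0]]
    - [[-0.74, -0.274, 0], [0, 0, 0]]
    - [[-0.74, -0.274, 0], [0, 0, 0]]
    - [[-0.74, -0.274, 0], [0, 0, 0]]
    - [[-0.74, -0.274, 0], [0, 0, 0]]
    - [[-0.74, -0.274, 0], [0, 0, 0]]
    - [[-0.74, -0.274, 0], [0, 0, 0]]
    - [[-0.666, -0.247, 0], [0, 0, 0]]
    - [[-0.444, -0.165, 0], [0, 0, 0]]
    - [[-0.222, -0.082, 0], [0, 0, 0]]
    - [[0, 0, 0], [0, 0, 0]]
    - [[0, 0, 0], [0, 0, 0]]

```text
time_s: 17.3
position: [0.4118, -0.2819, 0.219]
tool_rot: [[-0.233, 0.972, -0.001], [0.972, 0.233, 0.001], [0.001, -0.0, -1.0]]
ft_force: [-1.2, 0.5, -0.5]
grip_width: 0.0223
gripper_force: 24.5
```

Run:
```python
from h import *
from rig import env
o=env.observe();st(o);print(go(o,412,-283,60))
```

```text
17.3 [ 411.8 -281.9  219. ] yaw_y 13.48 z [-0.001  0.001 -1.   ] F [-1.21  0.46 -0.48] w 22.3 24.5
[ -1.3   0.  159. ]
```

Call:
move_arm:
  motion:
    - [[-0.02, 0, 0.3], [0, 0, 0]]
    - [[0, 0, 0.5], [0, 0, 0]]
    - [[0, 0, 0.6], [0, 0, 0]]
    - [[0, 0, 0.6], [0, 0, 0]]
    - [[0, 0, 0.5], [0, 0, 0]]
    - [[0, 0, 0.3], [0, 0, 0]]
    - [[0, 0, 0.2], [0, 0, 0]]
    - [[0, 0, 0.1], [0, 0, 0]]
    - [[0, 0, 0.04], [0, 0, 0]]
    - [[0, 0, 0], [0, 0, 0]]
    - [[0, 0, 0], [0, 0, 0]]

```text
time_s: 18.4
position: [0.4124, -0.2839, 0.0629]
tool_rot: [[-0.233, 0.972, 0.001], [0.972, 0.233, -0.001], [-0.001, 0.001, -1.0]]
ft_force: [0.0, -0.2, -0.2]
grip_width: 0.0222
gripper_force: 24.5
```

Call:
move_arm:
  motion:
    - [[0, 0, 0.02], [0, 0, 0]]
    - [[0, 0, 0.02], [0, 0, 0]]
    - [[0, 0, 0.02], [0, 0, 0]]
    - [[0, 0, 0.02], [0, 0, 0]]
    - [[0, 0, 0], [0, 0, 0]]
    - [[0, 0, 0], [0, 0, 0]]

```text
time_s: 19.0
position: [0.4122, -0.2838, 0.0583]
tool_rot: [[-0.233, 0.972, -0.0], [0.972, 0.233, 0.0], [0.0, -0.0, -1.0]]
ft_force: [0.5, 0.1, 0.3]
grip_width: 0.0219
gripper_force: 24.5
```

Call:
move_arm:
  motion:
    - [[0, 0, 0.02], [0, 0, 0]]
    - [[0, 0, 0.02], [0, 0, 0]]
    - [[0, 0, 0.02], [0, 0, 0]]
    - [[0, 0, 0], [0, 0, 0]]
    - [[0, 0, 0], [0, 0, 0]]

```text
time_s: 19.5
position: [0.4122, -0.2838, 0.0553]
tool_rot: [[-0.233, 0.972, -0.0], [0.972, 0.233, 0.0], [0.0, -0.0, -1.0]]
ft_force: [-0.6, -0.3, 1.1]
grip_width: 0.0219
gripper_force: 24.5
```

Call:
move_arm:
  motion:
    - [[0, 0, 0.02], [0, 0, 0]]
    - [[0, 0, 0], [0, 0, 0]]
    - [[0, 0, 0], [0, 0, 0]]

```text
time_s: 19.8
position: [0.4124, -0.284, 0.0547]
tool_rot: [[-0.233, 0.972, 0.001], [0.972, 0.233, -0.001], [-0.001, 0.0, -1.0]]
ft_force: [0.6, -0.5, 6.7]
grip_width: 0.0226
gripper_force: 24.9
```

Contact at 54.7. I'll ease up slightly, then open partway.

Call:
move_arm:
  motion:
    - [[0, 0, -0.01], [0, 0, 0]]
    - [[0, 0, 0], [0, 0, 0]]
    - [[0, 0, 0], [0, 0, 0]]
    - [[0, 0, 0], [0, 0, 0]]
    - [[0, 0, 0], [0, 0, 0]]
    - [[0, 0, 0], [0, 0, 0]]
    - [[0, 0, 0], [0, 0, 0]]
    - [[0, 0, 0], [0, 0, 0]]
  claw: 0.58

```text
time_s: 20.6
position: [0.4122, -0.2838, 0.0548]
tool_rot: [[-0.233, 0.972, -0.0], [0.972, 0.233, 0.0], [0.0, -0.0, -1.0]]
ft_force: [-0.2, -0.2, 0.1]
grip_width: 0.0361
gripper_force: 0.0
```

Call:
move_arm:
  motion:
    - [[0, 0, -0.05], [0, 0, 0]]
    - [[0, 0, -0.1], [0, 0, 0]]
    - [[0, 0, -0.2], [0, 0, 0]]
    - [[0, 0, -0.4], [0, 0, 0]]
    - [[0, 0, -0.6], [0, 0, 0]]
    - [[0, 0, -0.8], [0, 0, 0]]
    - [[0, 0, -0.8], [0, 0, 0]]
    - [[0, 0, -0.4], [0, 0, 0]]
    - [[0.5, 0, 0], [0, 0, 0]]
    - [[0.8, 0, 0], [0, 0, 0]]
    - [[0.8, 0, 0], [0, 0, 0]]
    - [[0.8, 0, 0], [0, 0, 0]]
    - [[0.5, 0, 0], [0, 0, 0]]
    - [[0, 0, 0], [0, 0, 0]]
    - [[0, 0, 0], [0, 0, 0]]

```text
time_s: 22.1
position: [0.3728, -0.1185, 0.2231]
tool_rot: [[-0.234, 0.972, 0.001], [0.972, 0.234, -0.001], [-0.001, 0.001, -1.0]]
ft_force: [0.3, 0.3, -0.2]
grip_width: 0.0357
gripper_force: 0.0
```

Run:
```python
from h import *
from rig import env,viewer
o=env.observe();st(o)
t=viewer.get_image("top")["frame"];s=viewer.get_image("side")["frame"]
a=cv2.resize(t[140:250,140:400],None,fx=3,fy=3,interpolation=cv2.INTER_CUBIC)
b=cv2.resize(s[100:260,220:320],None,fx=3*110/160*1.2,fy=3*110/160*1.2)
b=cv2.resize(s[105:165,220:320],None,fx=4,fy=4,interpolation=cv2.INTER_CUBIC); c=cv2.resize(s[205:265,240:340],None,fx=3.8,fy=4,interpolation=cv2.INTER_CUBIC)
cv2.imwrite("pics/end.png",np.vstack([a,np.hstack([b,c])])[:,:,::-1] if b.shape[1]+c.shape[1]==780 else a)
```

```text
22.1 [ 372.8 -118.5  223.1] yaw_y 13.52 z [ 0.001 -0.001 -1.   ] F [ 0.29  0.3  -0.23] w 35.7 0.0
```

View pics/end.png

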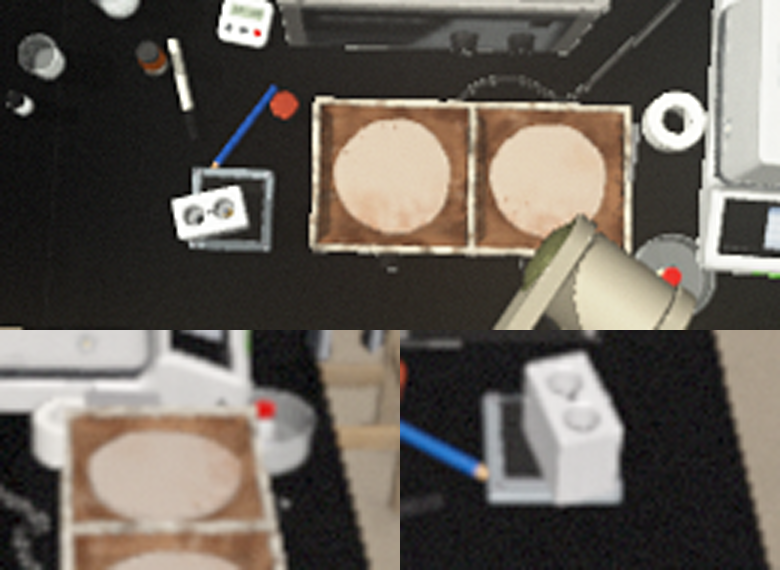

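The vial stands in the dish, with its red cap at (672,276) in the top panel and (264,409) in the side panel. The block sits on the stand and the bystanders are untouched, so I'm handing in.

```bash
python3 -c "
from rig import env
print(env.close_job())"
```

```text
the job is handed in; nothing more can be done
None
```

The job is handed in at about 22 s: the block sits on the knock-out stand, the vial stands upright in the dish, and the bottles and stopper look unmoved in the final pictures; no verdict came back.

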